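# Pass the job queue to the polisher's rack

### The arm

A 6-joint arm with a two-finger parallel gripper is mounted at the origin on the work surface. World frame = base frame: x ahead of the robot, y to its left, z up, the work surface at z = 0. Lengths are in m, angles in rad, forces in N, time in s.
With the tool pointing down it reaches from about 0.25 to 0.85 m from the base axis. Payload 12.5 kg.
Tool frame: the origin (TCP) lies midway between the tips of the shut fingers; the grasp point (between the pads) lies bot.grip_point_offset behind it (bot.grip_point_offset is the distance from the TCP to the grasp point, in m); z points along the fingers, y is the direction in which the jaws open and shut (so a half turn about z gives the same grasp; the last joint's range is limited). The gripper opens to 93 mm and grips with 3 to 60 N. Pads are 15 mm wide; open, the fingers measure 128 mm over their backs; the gripper's body (75 mm by 188 mm) begins 65 mm behind the grasp point.
Start: joints at [1.176, 0.351, 1.652, -0, 1.139, -0.085], TCP at [0.168, 0.524, 0.219] pointing down, gripper open.
Joint ranges: [-2.75, 2.75], [-0.79, 2.1], [0.01, 2.65], [-1.57, 4.71], [0.07, 3.14], [-2.87, 2.87]. Speed limits (rad/s): [2.22, 2.22, 2.79, 3.14, 3.14, 3.14].

### API

Orientations are given as a 3x3 rotation matrix whose columns are the frame's x, y, z axes.
In Python, from bench import sensors, grab_frame, camera_params, job_done, bot gives the robot as it stands. The module is installed in compiled form; this text tells all that it offers.
- The arm moves only by the tool drive_tool, never from a script. Its argument "rows" is a list of rows, each a list of 6 numbers: the shift along the tool's x, y, z normalised to -1 to 1, where 1 is 60 cm, then the turn, a rotation vector about the tool's x, y, z normalised to -1 to 1, where 1 is 60 degrees. In form: [[dx, dy, dz, wx, wy, wz], ...]. A call has 1 to 5 rows; each row shifts and turns the commanded pose from where the row before left it, along the tool's axes as they then stand; what a row does not reach is not made up. A row lasts 1/12 s, in which the tool goes at most 41.7 mm and 7.16 degrees, less where a joint would pass 70% of its speed; a pose out of reach is approached as far as the arm can. A call with a number of a shift or a turn outside -1 to 1 is refused whole. A call with a gripper value outside its range is refused whole. "gripper" is the closure, from 0 (fully open) to 1 (shut), set as the call begins (left out, the last holds). The fingers move at their own pace and stop on an object; the grip force is fixed at half the most. Time passes only in rows, so rows that do not move let the fingers close. It gives the time, the measured TCP pose, the force and the opening at its end, in the units of the state.
- sensors.observe(): the state, without advancing time (a new reading comes with each control period).
- grab_frame(name): name is "scene" or "top" or "wrist"; returns (picture, depth): 480x640x3 uint8, red, green, blue; 480x640 float32, m along the optical axis (not along the pixel's ray), 0 where there is no reading.
- camera_params(name): a dict with "fx", "fy", "cx", "cy" (pixels), "world_from_camera" (4x4, takes a point from camera to world coordinates); the wrist camera has in their place "hand_eye" (4x4, takes a point from camera to tool coordinates, whose origin is the TCP and whose axes are the flange's). Camera axes: x right, y up, looking along -z (the intrinsics and any distortion apply to the point x, -y, -z); pixel columns grow to the right and rows downward; lengths in m; the calibration is good to about 2 mm. The wrist camera is an equidistant fisheye: a pixel r from the principal point sees the ray r / f radians off the axis. A picture is of the moment at which its call begins: read the wrist's pose just before it. camera_params takes no time and is no camera call.
- job_done(): hands the job in, once; it reports no verdict.
The state is a dict: "t": time; "qpos": joint angles; "dq": joint speeds; "joint_efforts": joint torques, N m; "tool_pos": TCP position; "ee_rot": TCP orientation; "force": force on the tool from outside, world axes, zero at the start; "torque": the same for the moment, N m; "grip_width": finger opening in m.
Only numpy, scipy, OpenCV 4.12 (cv2) and the standard library are available. Lean on these libraries where they do the work, as an engineer would, in place of code of your own. Each camera call takes 0.05 s, during which the arm holds its last target. There are 200 camera calls.

### The job

Four pieces of jewellery, each on its own turned wooden holder, stand in a row on one rack; they are to be worked through in that order, counted from the steel peg at the end of the rack. Move all four to the empty rack, upright, one in each seat, in the same order counted from that rack's own steel peg (the one next to the peg now must be next to the other peg then, and so on). Do not drop or tip any of them, and leave the bottle, the bowl and the brush beyond the racks where they are.

Things in the scene. Friction and masses are not known exactly. Their poses are not given: they have to be found in the camera images.
- rack_a: the rack that is full at the start: fixed brown board 70 x 285 x 6 mm with a row of four square grey seats and, at one end of the row, a bare steel peg (24 mm thick, 62 mm high). Origin: underside of the board, under the middle of the row; y runs along the row towards the peg, z up. Seat centres at x = 0, y = +90, +30, -30, -90 mm, the peg at y = +141 mm.
- rack_b: the rack that is empty at the start, else just like the full one; origin and axes likewise (y towards its peg at y = +141 mm, underside on the table). Seat centres at x = 0, y = +90 (next to the peg), +30, -30, -90 mm. Each seat is a shallow square dish, 54 x 54 mm inside, 60 x 60 outside; its floor lies 9 mm and the top of its walls 15 mm above the table.
- holder_disc: loose turned wooden work holder with a round domed disc, 26 mm across and 7 mm high, in silver, fixed on its top. Round foot 38 mm across and 10 mm high, above it a round stem 28 mm across up to 52 mm, then the silver piece (top at 58 to 59 mm). Grip it by the stem. Origin: centre of the underside of the foot, z up along the stem. 63 to 126 g.
- holder_square: loose turned wooden work holder with a square plate, 22 x 22 x 6 mm, in silver, fixed on its top. Round foot 38 mm across and 10 mm high, above it a round stem 28 mm across up to 52 mm, then the silver piece (top at 58 to 59 mm). Grip it by the stem. Origin: centre of the underside of the foot, z up along the stem. 63 to 126 g.
- holder_bar: loose turned wooden work holder with a narrow bar, 28 x 9 x 6 mm (long side along the body's x), in silver, fixed on its top. Round foot 38 mm across and 10 mm high, above it a round stem 28 mm across up to 52 mm, then the silver piece (top at 58 to 59 mm). Grip it by the stem. Origin: centre of the underside of the foot, z up along the stem. 63 to 126 g.
- holder_ring: loose turned wooden work holder with a finger ring lying flat, 25 mm outside, 13 mm inside, 6 mm high, in silver, fixed on its top. Round foot 38 mm across and 10 mm high, above it a round stem 28 mm across up to 52 mm, then the silver piece (top at 58 to 59 mm). Grip it by the stem. Origin: centre of the underside of the foot, z up along the stem. 63 to 126 g.
- seat_disc: the seat on the full rack in which the holder with the silver disc stands at the start (fixed; the four seats look alike): shallow square dish 60 x 60 x 9 mm, 54 x 54 mm inside, floor 3 mm thick. Origin: centre of its underside, 6 mm above the table; axes as the rack's.
- seat_square: the seat on the full rack in which the holder with the silver square stands at the start (fixed; the four seats look alike): shallow square dish 60 x 60 x 9 mm, 54 x 54 mm inside, floor 3 mm thick. Origin: centre of its underside, 6 mm above the table; axes as the rack's.
- seat_bar: the seat on the full rack in which the holder with the silver bar stands at the start (fixed; the four seats look alike): shallow square dish 60 x 60 x 9 mm, 54 x 54 mm inside, floor 3 mm thick. Origin: centre of its underside, 6 mm above the table; axes as the rack's.
- seat_ring: the seat on the full rack in which the holder with the silver ring stands at the start (fixed; the four seats look alike): shallow square dish 60 x 60 x 9 mm, 54 x 54 mm inside, floor 3 mm thick. Origin: centre of its underside, 6 mm above the table; axes as the rack's.

How it is judged:
At the end, for the whole second after the job is handed in: Each holder stands upright (within 0.1 rad) and at rest on the floor of a seat of the rack that was empty (height within 3 mm), within 12 mm of the seat's centre along and across the row, in the seat with the same count from the peg as the seat that it came from (((y of seat_disc in the frame of rack_a between 0.07 and 0.11 m and y of holder_disc in the frame of rack_b between 0.078 and 0.102 m) or (y of seat_disc in the frame of rack_a between 0.01 and 0.05 m and y of holder_disc in the frame of rack_b between 0.018 and 0.042 m) or (y of seat_disc in the frame of rack_a between -0.05 and -0.01 m and y of holder_disc in the frame of rack_b between -0.042 and -0.018 m) or (y of seat_disc in the frame of rack_a between -0.11 and -0.07 m and y of holder_disc in the frame of rack_b between -0.102 and -0.078 m)) and x of holder_disc in the frame of rack_b between -0.012 and 0.012 m and z of holder_disc in the frame of rack_b between 0.006 and 0.012 m and angle between each of holder_disc, holder_square, holder_bar, holder_ring's own z axis and vertical below 0.1 rad and linear speed of each of holder_disc, holder_square, holder_bar, holder_ring below 0.02 m/s and ((y of seat_square in the frame of rack_a between 0.07 and 0.11 m and y of holder_square in the frame of rack_b between 0.078 and 0.102 m) or (y of seat_square in the frame of rack_a between 0.01 and 0.05 m and y of holder_square in the frame of rack_b between 0.018 and 0.042 m) or (y of seat_square in the frame of rack_a between -0.05 and -0.01 m and y of holder_square in the frame of rack_b between -0.042 and -0.018 m) or (y of seat_square in the frame of rack_a between -0.11 and -0.07 m and y of holder_square in the frame of rack_b between -0.102 and -0.078 m)) and x of holder_square in the frame of rack_b between -0.012 and 0.012 m and z of holder_square in the frame of rack_b between 0.006 and 0.012 m and ((y of seat_bar in the frame of rack_a between 0.07 and 0.11 m and y of holder_bar in the frame of rack_b between 0.078 and 0.102 m) or (y of seat_bar in the frame of rack_a between 0.01 and 0.05 m and y of holder_bar in the frame of rack_b between 0.018 and 0.042 m) or (y of seat_bar in the frame of rack_a between -0.05 and -0.01 m and y of holder_bar in the frame of rack_b between -0.042 and -0.018 m) or (y of seat_bar in the frame of rack_a between -0.11 and -0.07 m and y of holder_bar in the frame of rack_b between -0.102 and -0.078 m)) and x of holder_bar in the frame of rack_b between -0.012 and 0.012 m and z of holder_bar in the frame of rack_b between 0.006 and 0.012 m and ((y of seat_ring in the frame of rack_a between 0.07 and 0.11 m and y of holder_ring in the frame of rack_b between 0.078 and 0.102 m) or (y of seat_ring in the frame of rack_a between 0.01 and 0.05 m and y of holder_ring in the frame of rack_b between 0.018 and 0.042 m) or (y of seat_ring in the frame of rack_a between -0.05 and -0.01 m and y of holder_ring in the frame of rack_b between -0.042 and -0.018 m) or (y of seat_ring in the frame of rack_a between -0.11 and -0.07 m and y of holder_ring in the frame of rack_b between -0.102 and -0.078 m)) and x of holder_ring in the frame of rack_b between -0.012 and 0.012 m and z of holder_ring in the frame of rack_b between 0.006 and 0.012 m); the robot touches nothing.
It fails at once if a holder is tipped over (more than 0.7 rad) (angle between any of holder_disc, holder_square, holder_bar, holder_ring's own z axis and vertical above 0.7 rad).
It fails at once if a holder is dropped: it is in the air, touched by nothing, more than 16 mm above the seat floors ((height (world z) of holder_disc above 0.025 m and contact force between holder_disc and anything else below 0.02 N) or (height (world z) of holder_square above 0.025 m and contact force between holder_square and anything else below 0.02 N) or (height (world z) of holder_bar above 0.025 m and contact force between holder_bar and anything else below 0.02 N) or (height (world z) of holder_ring above 0.025 m and contact force between holder_ring and anything else below 0.02 N)).
It fails at once if the bottle, the bowl or the brush is shifted by more than 30 mm (distance of any of bottle, bowl, brush from where it was at the start of the episode above 0.03 m).
It also fails if it takes over 106 s, if anything falls off the work surface, if the arm or the gripper's body presses on something with over 40 N, if the wrist force passes 120 N, or if a joint passes its speed limit or range.

## Working session

There is one attempt and no reset: what is moved stays moved. The work goes in short steps, Python scripts to look and compute and a tool call to move; the robot and the scene stay as the last step left them, time stands still between calls to the robot, and variables do not carry over. Pictures are saved under pics/ and viewed, about 12 in all and at most 16, crops included, and the job is handed in when it is done.

Besides the shell and the picture viewer there is one more tool, called after "Request:" by a JSON object that holds its "op" and its "data". drive_tool: Moves the arm, as the interface text tells. Scaled input: -1 to 1 covers 60 cm each way for a shift and 60 degrees each way for a turn. Its arguments: {"type":"object","properties":{"rows":{"type":"array"},"gripper":{"type":"number"}},"required":["rows"]}

```bash
mkdir -p pics; python3 - <<'E'
from bench import *
import cv2,numpy as np
s=sensors.observe();print({k:np.round(v,3).tolist() for k,v in s.items()},bot.grip_point_offset)
for n in("scene","top"):
    p,d=grab_frame(n);cv2.imwrite(f"pics/{n}0.png",p[:,:,::-1]);np.savez(f"{n}0.npz",p=p,d=d)
    c=camera_params(n);print(n,c)
print(camera_params("wrist"))
E
```

```text
{'t': 0.0, 'qpos': [1.176, 0.351, 1.652, 0.0, 1.139, -0.085], 'dq': [-0.0, -0.001, 0.001, -0.001, 0.001, -0.0], 'joint_efforts': [-0.001, -49.733, -28.526, 0.07, 0.026, -0.0], 'tool_pos': [0.168, 0.523, 0.218], 'ee_rot': [[-0.952, 0.305, -0.0], [0.305, 0.952, -0.001], [0.0, -0.001, -1.0]], 'force': [0.356, -0.721, 0.435], 'torque': [-0.015, 0.002, -0.031], 'grip_width': 0.093} 0.0188
scene {'fx': 491.4941267430786, 'fy': 491.4941267430786, 'cx': 324.1904098607078, 'cy': 245.25881645008843, 'world_from_camera': array([[-0.45676509, -0.77456713,  0.43750589,  0.8971628 ],
       [ 0.88956581, -0.39427496,  0.23069446,  0.18323602],
       [-0.00619073,  0.49456346,  0.86911947,  0.77344106],
       [ 0.        ,  0.        ,  0.        ,  1.        ]])}
top {'fx': 606.0540255911291, 'fy': 606.0540255911291, 'cx': 326.9509222059796, 'cy': 246.76277028127345, 'world_from_camera': array([[-0.02887157,  0.99063878, -0.13342125,  0.4142852 ],
       [-0.99951316, -0.03019054, -0.00787286, -0.01950045],
       [-0.01182722,  0.133129  ,  0.99102815,  0.92203443],
       [ 0.        ,  0.        ,  0.        ,  1.        ]])}
{'fx': 371.64829954431775, 'fy': 371.64829954431775, 'cx': 329.0599386833663, 'cy': 241.6740384896778, 'hand_eye': array([[-1.25384568e-03,  9.62839017e-01,  2.70073057e-01,
         7.44081880e-02],
       [ 9.99999162e-01,  1.29448403e-03,  2.76403037e-05,
         5.55073708e-05],
       [-3.22992097e-04,  2.70072865e-01, -9.62839833e-01,
        -1.65832012e-01],
       [ 0.00000000e+00,  0.00000000e+00,  0.00000000e+00,
         1.00000000e+00]])}
```

View pics/top0.png

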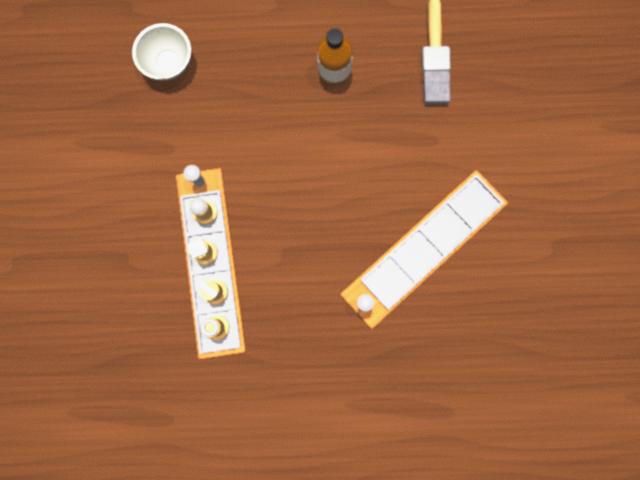

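View pics/scene0.png

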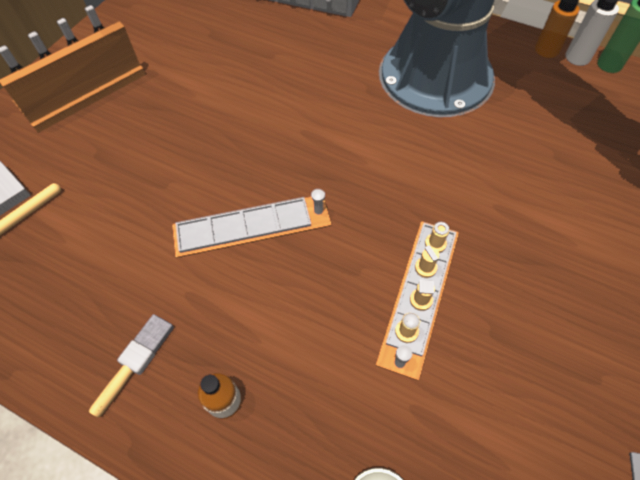

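The top view shows the full rack on the left with its peg at (193,174), followed by disc, square, bar and ring down to (217,327). The empty rack is on the right with its peg at (366,303). The scene view agrees on this order.

```bash
cat > h.py <<'E'
from bench import *
import cv2,numpy as np
def cloud(n,d):
    c=camera_params(n);v,u=np.mgrid[:480,:640]
    P=np.stack([(u-c["cx"])/c["fx"]*d,-(v-c["cy"])/c["fy"]*d,-d],-1)
    T=c["world_from_camera"];return P@T[:3,:3].T+T[:3,3]
def plane(n,uv,z):
    c=camera_params(n);T=c["world_from_camera"];uv=np.atleast_2d(uv)
    r=np.c_[(uv[:,0]-c["cx"])/c["fx"],-(uv[:,1]-c["cy"])/c["fy"],-np.ones(len(uv))]@T[:3,:3].T
    return T[:3,3]+r*((z-T[2,3])/r[:,2])[:,None]
def frame(rack):  # origin xy, unit y axis
    o,th=rack;y=np.array([np.cos(th),np.sin(th)]);return np.array(o),y,np.array([y[1],-y[0]])
E
python3 - <<'E'
from h import *
for n in("top","scene"):
    f=np.load(n+"0.npz");p,d=f["p"],f["d"];W=cloud(n,d)
    ok=(d>0)
    print(n,"table z",np.median(W[ok][:,2][(abs(W[ok][:,0]-.4)<.3)&(abs(W[ok][:,1])<.3)]))
    hsv=cv2.cvtColor(p,cv2.COLOR_RGB2HSV)
    seat=((hsv[...,1]<60)&(hsv[...,2]>120)|(hsv[...,2]>190)).astype(np.uint8)
    seat=cv2.morphologyEx(seat,cv2.MORPH_CLOSE,np.ones((5,5)))
    k,l,st,ce=cv2.connectedComponentsWithStats(seat)
    for i in range(1,k):
        if 800<st[i,4]:
            w=plane(n,ce[i],.0)[0]
            if not(.15<w[0]<.62 and abs(w[1])<.45):continue
            vs,us=np.nonzero(l==i);q=plane(n,np.c_[us,vs],.013)[:,:2]
            r=cv2.minAreaRect((q*1000).astype(np.float32));print("rect",np.round(r[0],1),np.round(r[1],1),round(r[2],1),st[i])
    # high points: holders and pegs
    m=(ok&(W[...,2]>.054)&(W[...,2]<.08)&(W[...,0]>.15)&(W[...,0]<.6)&(abs(W[...,1])<.4)).astype(np.uint8)
    k,l,st,ce=cv2.connectedComponentsWithStats(m)
    for i in range(1,k):
        if st[i,4]>40:
            w=W[l==i];r=(w.min(0)+w.max(0))/2;print("high",np.round(ce[i]),st[i,4],np.round(w.mean(0)*1000),np.round(r*1000),np.round(np.ptp(w,axis=0)*1000))
E
```

```text
top table z 0.00010654612862065482
rect [525.7 166.6] [295.7  72.5] 7.1 [ 175  165   71  194 8607]
rect [ 531.2 -159.7] [ 71.9 285.1] 40.7 [ 340  170  168  159 8838]
high [198. 208.] 217 [592. 172.  64.] [591. 174.  62.] [18. 28. 16.]
high [197. 248.] 310 [534. 172.  65.] [534. 173.  62.] [27. 28. 16.]
high [208. 289.] 313 [474. 158.  63.] [474. 158.  62.] [27. 27. 16.]
high [365. 302.] 219 [450. -64.  60.] [450. -64.  61.] [23. 22. 11.]
high [210. 327.] 313 [421. 155.  64.] [422. 156.  62.] [27. 28. 15.]
scene table z 0.00033344931520024046
rect [ 528.5 -160.7] [ 83.9 287.7] 40.8 [ 172  189  159   68 5118]
rect [518.6 166.4] [294.8  70.4] 7.1 [ 376  221   83  159 5960]
high [318. 195.] 130 [452. -63.  60.] [450. -64.  59.] [25. 23.  9.]
high [441. 230.] 217 [424. 157.  63.] [423. 156.  62.] [27. 28. 16.]
high [430. 255.] 233 [477. 158.  63.] [475. 158.  62.] [29. 27. 15.]
high [426. 288.] 260 [537. 173.  65.] [535. 173.  62.] [28. 27. 16.]
high [412. 318.] 136 [593. 173.  65.] [592. 173.  63.] [17. 27. 14.]
```

```bash
python3 - <<'E'
from h import *
for n in("top","scene"):
    p=np.load(n+"0.npz")["p"];hsv=cv2.cvtColor(p,cv2.COLOR_RGB2HSV)
    m=(hsv[...,1]<70)&(hsv[...,2]>70)
    v,u=np.nonzero(m);q=plane(n,np.c_[u,v],.014)[:,:2]
    k=(np.linalg.norm(q-[.54,-.17],axis=1)<.17);q=q[k];q=q[np.linalg.norm(q-[.452,-.064],axis=1)>.0]
    mm=np.zeros((480,640),np.uint8);mm[v[k],u[k]]=1
    mm=cv2.morphologyEx(cv2.morphologyEx(mm,cv2.MORPH_CLOSE,np.ones((5,5))),cv2.MORPH_OPEN,np.ones((9,9)))
    kk,l,st,_=cv2.connectedComponentsWithStats(mm);i=1+st[1:,4].argmax();v,u=np.nonzero(l==i);print(st[i])
    q=plane(n,np.c_[u,v],.014)[:,:2]*1000
    r=cv2.minAreaRect(q.astype(np.float32));print(n,r, q.mean(0))
E
```

```text
[ 359  178  141  133 6657]
top ((531.5285034179688, -160.32818603515625), (61.905296325683594, 271.53466796875), 40.59428787231445) [ 536.80053458 -166.7651865 ]
[ 177  199  132   52 3910]
scene ((541.2639770507812, -171.66937255859375), (64.8316650390625, 239.92274475097656), 40.59833526611328) [ 543.01125236 -172.74702619]
```

```bash
cat >> h.py <<'E'
def plan(x,y,z,phi,start=None,maxd=.037,maxa=6.8):
    """straight move to xyz (m), jaw axis at phi deg; rows for drive_tool"""
    if start is None:
        s=sensors.observe();R=s["ee_rot"];p=np.array(s["tool_pos"]);a=np.degrees(np.arctan2(R[1][1],R[0][1]))
    else: p=np.array(start[:3]);a=start[3]
    D=np.array([x,y,z])-p;da=(phi-a+90)%180-90
    n=max(1,int(np.ceil(max(np.linalg.norm(D)/maxd,abs(da)/maxa))))
    rows=[];cp=p.copy()
    for k in range(n):
        f=np.radians(a+da*k/n);ty=np.array([np.cos(f),np.sin(f),0]);tx=np.array([-ty[1],ty[0],0])
        w=p+D*(k+1)/n-cp;r=[w@tx/.6,w@ty/.6,-w[2]/.6];r=np.round(r,3);cp=cp+.6*(r[0]*tx+r[1]*ty+r[2]*np.array([0,0,-1]))
        rows.append([*r.tolist(),0,0,round(-da/n/60,3)])
    for i in range(0,n,5):print(rows[i:i+5])
    return (x,y,z,phi)
E
python3 - <<'E'
from h import *
plan(.592,.1735,.14,96.5)
E
```

```text
[[-0.053, -0.021, 0.008, 0, 0, np.float64(-0.025)], [-0.053, -0.023, 0.008, 0, 0, np.float64(-0.025)], [-0.052, -0.024, 0.008, 0, 0, np.float64(-0.025)], [-0.051, -0.025, 0.009, 0, 0, np.float64(-0.025)], [-0.051, -0.027, 0.008, 0, 0, np.float64(-0.025)]]
[[-0.05, -0.028, 0.008, 0, 0, np.float64(-0.025)], [-0.049, -0.03, 0.008, 0, 0, np.float64(-0.025)], [-0.049, -0.03, 0.008, 0, 0, np.float64(-0.025)], [-0.047, -0.032, 0.008, 0, 0, np.float64(-0.025)], [-0.047, -0.033, 0.008, 0, 0, np.float64(-0.025)]]
[[-0.046, -0.035, 0.009, 0, 0, np.float64(-0.025)], [-0.045, -0.035, 0.008, 0, 0, np.float64(-0.025)], [-0.043, -0.037, 0.008, 0, 0, np.float64(-0.025)], [-0.043, -0.038, 0.008, 0, 0, np.float64(-0.025)], [-0.042, -0.039, 0.008, 0, 0, np.float64(-0.025)]]
[[-0.041, -0.04, 0.008, 0, 0, np.float64(-0.025)]]
```

Request:
{"op": "drive_tool", "data": {"rows": [[-0.053, -0.021, 0.008, 0, 0, -0.025], [-0.053, -0.023, 0.008, 0, 0, -0.025], [-0.052, -0.024, 0.008, 0, 0, -0.025], [-0.051, -0.025, 0.009, 0, 0, -0.025], [-0.051, -0.027, 0.008, 0, 0, -0.025]], "gripper": 0}}

```text
t: 0.52
tool_pos: [0.3011, 0.4131, 0.1936]
ee_rot: [[-0.984, 0.176, -0.0], [0.176, 0.984, -0.0], [0.0, -0.0, -1.0]]
force: [0.8, 0.9, -0.3]
grip_width: 0.0931
```

Request:
{"op": "drive_tool", "data": {"rows": [[-0.05, -0.028, 0.008, 0, 0, -0.025], [-0.049, -0.03, 0.008, 0, 0, -0.025], [-0.049, -0.03, 0.008, 0, 0, -0.025], [-0.047, -0.032, 0.008, 0, 0, -0.025], [-0.047, -0.033, 0.008, 0, 0, -0.025]]}}

```text
t: 0.93
tool_pos: [0.4338, 0.3035, 0.1696]
ee_rot: [[-0.999, 0.047, -0.0], [0.047, 0.999, -0.0], [0.0, -0.0, -1.0]]
force: [1.3, 0.5, -0.2]
grip_width: 0.0929
```

Request:
{"op": "drive_tool", "data": {"rows": [[-0.046, -0.035, 0.009, 0, 0, -0.025], [-0.045, -0.035, 0.008, 0, 0, -0.025], [-0.043, -0.037, 0.008, 0, 0, -0.025], [-0.043, -0.038, 0.008, 0, 0, -0.025], [-0.042, -0.039, 0.008, 0, 0, -0.025]]}}

```text
t: 1.35
tool_pos: [0.5657, 0.1936, 0.1449]
ee_rot: [[-0.996, -0.084, -0.001], [-0.084, 0.996, -0.0], [0.001, -0.0, -1.0]]
force: [0.1, 0.8, -0.6]
grip_width: 0.0933
```

Request:
{"op": "drive_tool", "data": {"rows": [[-0.041, -0.04, 0.008, 0, 0, -0.025], [0, 0, 0, 0, 0, 0]]}}

```text
t: 1.52
tool_pos: [0.5944, 0.1693, 0.1393]
ee_rot: [[-0.994, -0.107, 0.0], [-0.107, 0.994, -0.001], [0.0, -0.001, -1.0]]
force: [1.7, 0.4, -0.2]
grip_width: 0.0932
```

```bash
sed -i 's|round(-da/n/60,3)|float(round(-da/n/60,3))|' h.py; python3 - <<'E'
from h import *
s=sensors.observe()
p,d=grab_frame("wrist");cv2.imwrite("pics/w1.png",p[:,:,::-1])
print(s["tool_pos"],s["force"]);plan(.592,.1735,.14,96.5);plan(.592,.1735,.028,96.5,(.592,.1735,.14,96.5))
E
```

```text
[0.594364   0.16929242 0.13928786] [ 1.7242172   0.39640455 -0.19868052]
[[0.0, 0.004, -0.001, 0, 0, -0.007]]
[[0.0, 0.0, 0.047, 0, 0, -0.0], [0.0, 0.0, 0.046, 0, 0, -0.0], [0.0, 0.0, 0.047, 0, 0, -0.0], [0.0, 0.0, 0.047, 0, 0, -0.0]]
```

View pics/w1.png

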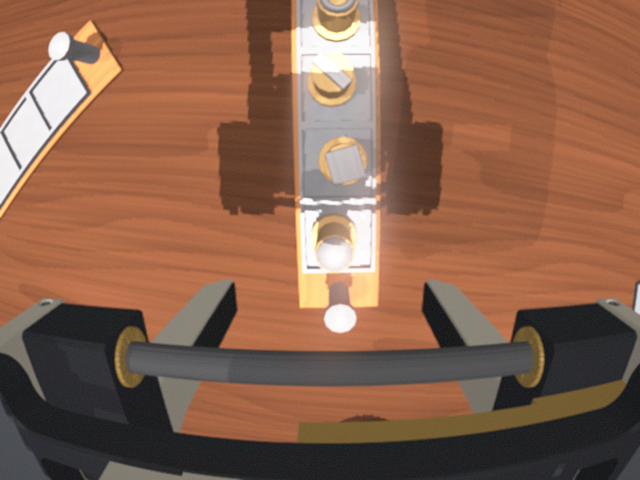

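The wrist view puts the disc at (334,247), which works out to about (0.592, 0.173) and agrees with the overhead estimate. The fingers straddle the row and are clear of the peg at (340,318). Next I correct the few mm of offset and descend.

Request:
{"op": "drive_tool", "data": {"rows": [[0.0, 0.007, 0.0, 0, 0, -0.007], [0.003, 0.0, 0.046, 0, 0, 0], [0, 0, 0.046, 0, 0, 0], [0, 0, 0.046, 0, 0, 0], [0, 0, 0.045, 0, 0, 0]]}}

```text
t: 1.98
tool_pos: [0.5879, 0.1786, 0.0301]
ee_rot: [[-0.993, -0.118, 0.0], [-0.118, 0.993, 0.0], [-0.0, 0.0, -1.0]]
force: [0.8, -0.6, 0.0]
grip_width: 0.0929
```

Request:
{"op": "drive_tool", "data": {"rows": [[0, 0, 0, 0, 0, 0], [0, 0, 0, 0, 0, 0]]}}

```text
t: 2.15
tool_pos: [0.5878, 0.1781, 0.0306]
ee_rot: [[-0.993, -0.117, -0.002], [-0.117, 0.993, -0.0], [0.002, -0.0, -1.0]]
force: [0.0, 0.3, 0.8]
grip_width: 0.0927
```

Request:
{"op": "drive_tool", "data": {"rows": [[-0.006, -0.008, 0.004, 0, 0, 0], [0, 0, 0, 0, 0, 0]]}}

```text
t: 2.32
tool_pos: [0.5945, 0.1728, 0.0302]
ee_rot: [[-0.993, -0.116, 0.003], [-0.116, 0.993, 0.0], [-0.003, 0.0, -1.0]]
force: [0.0, 0.5, -0.7]
grip_width: 0.0929
```

Request:
{"op": "drive_tool", "data": {"rows": [[0, 0, 0, 0, 0, 0], [0, 0, 0, 0, 0, 0], [0, 0, 0, 0, 0, 0], [0, 0, 0, 0, 0, 0], [0, 0, 0, 0, 0, 0]], "gripper": 1}}

```text
t: 2.73
tool_pos: [0.5932, 0.1728, 0.0287]
ee_rot: [[-0.993, -0.116, 0.0], [-0.116, 0.993, 0.0], [-0.0, 0.0, -1.0]]
force: [-0.0, 0.3, 0.1]
grip_width: 0.064
```

Request:
{"op": "drive_tool", "data": {"rows": [[0, 0, 0, 0, 0, 0], [0, 0, 0, 0, 0, 0], [0, 0, 0, 0, 0, 0], [0, 0, 0, 0, 0, 0], [0, 0, 0, 0, 0, 0]]}}

```text
t: 3.15
tool_pos: [0.5931, 0.1728, 0.0284]
ee_rot: [[-0.993, -0.116, -0.0], [-0.116, 0.993, -0.0], [0.0, -0.0, -1.0]]
force: [0.3, -0.3, -0.5]
grip_width: 0.0308
```

Request:
{"op": "drive_tool", "data": {"rows": [[0, 0, 0, 0, 0, 0], [0, 0, 0, 0, 0, 0], [0, 0, 0, 0, 0, 0], [0, 0, 0, 0, 0, 0]]}}

```text
t: 3.48
tool_pos: [0.5932, 0.1727, 0.0284]
ee_rot: [[-0.993, -0.116, 0.0], [-0.116, 0.993, -0.0], [0.0, -0.0, -1.0]]
force: [0.9, -0.0, 0.4]
grip_width: 0.0275
```

Request:
{"op": "drive_tool", "data": {"rows": [[0, 0, -0.015, 0, 0, 0], [0, 0, -0.04, 0, 0, 0], [0, 0, -0.05, 0, 0, 0], [0, 0, -0.04, 0, 0, 0], [0, 0, -0.015, 0, 0, 0]]}}

```text
t: 3.9
tool_pos: [0.5946, 0.1731, 0.1285]
ee_rot: [[-0.993, -0.116, 0.005], [-0.116, 0.993, 0.001], [-0.005, 0.0, -1.0]]
force: [0.1, -0.4, -1.1]
grip_width: 0.0276
```

```bash
python3 - <<'E'
from h import *
s=sensors.observe();print(s["tool_pos"],s["force"],s["grip_width"])
plan(.483,-.1035,.124,40.6,(.593,.1728,.124,96.7))
E
```

```text
[0.59456846 0.17311413 0.12851184] [ 0.12367965 -0.41789583 -1.1304157 ] 0.02760082923264397
[[0.026, -0.048, -0.0, 0, 0, 0.104], [0.021, -0.051, -0.0, 0, 0, 0.104], [0.015, -0.053, -0.0, 0, 0, 0.104], [0.009, -0.055, -0.0, 0, 0, 0.104], [0.004, -0.055, -0.0, 0, 0, 0.104]]
[[-0.003, -0.055, -0.0, 0, 0, 0.104], [-0.009, -0.054, -0.0, 0, 0, 0.104], [-0.014, -0.053, -0.0, 0, 0, 0.104], [-0.02, -0.051, -0.0, 0, 0, 0.104]]
```

Request:
{"op": "drive_tool", "data": {"rows": [[0.026, -0.048, 0, 0, 0, 0.104], [0.021, -0.051, 0, 0, 0, 0.104], [0.015, -0.053, 0, 0, 0, 0.104], [0.009, -0.055, 0, 0, 0, 0.104], [0.004, -0.055, 0, 0, 0, 0.104]]}}

```text
t: 4.32
tool_pos: [0.5306, 0.018, 0.1241]
ee_rot: [[-0.908, 0.42, -0.001], [0.42, 0.908, 0.0], [0.001, -0.0, -1.0]]
force: [0.9, 0.5, -1.5]
grip_width: 0.0276
```

Request:
{"op": "drive_tool", "data": {"rows": [[-0.003, -0.055, 0, 0, 0, 0.104], [-0.009, -0.054, 0, 0, 0, 0.104], [-0.014, -0.053, 0, 0, 0, 0.104], [-0.02, -0.051, 0, 0, 0, 0.104], [0, 0, 0, 0, 0, 0]]}}

```text
t: 4.73
tool_pos: [0.4811, -0.1067, 0.1241]
ee_rot: [[-0.642, 0.767, -0.001], [0.767, 0.642, -0.0], [0.0, -0.001, -1.0]]
force: [-0.1, 0.0, -0.8]
grip_width: 0.0275
```

Request:
{"op": "drive_tool", "data": {"rows": [[0, 0, 0, 0, 0, 0], [0, 0, 0, 0, 0, 0], [0, 0, 0, 0, 0, 0]]}}

```text
t: 4.98
tool_pos: [0.4832, -0.1023, 0.1243]
ee_rot: [[-0.651, 0.759, -0.0], [0.759, 0.651, 0.0], [0.0, 0.0, -1.0]]
force: [0.5, 0.6, -0.8]
grip_width: 0.0275
```

```bash
python3 - <<'E'
from h import *
s=sensors.observe();print(s["tool_pos"],s["force"],s["grip_width"])
plan(.483,-.1035,s["tool_pos"][2],40.6)
p,d=grab_frame("scene");cv2.imwrite("pics/s1.png",cv2.resize(p[100:320,150:400,::-1],None,fx=2.5,fy=2.5))
E
```

```text
[ 0.48324913 -0.10228463  0.1242823 ] [ 0.46810009  0.60993682 -0.77520649] 0.027494651076523196
[[-0.001, -0.002, -0.0, 0, 0, 0.0]]
```

View pics/s1.png

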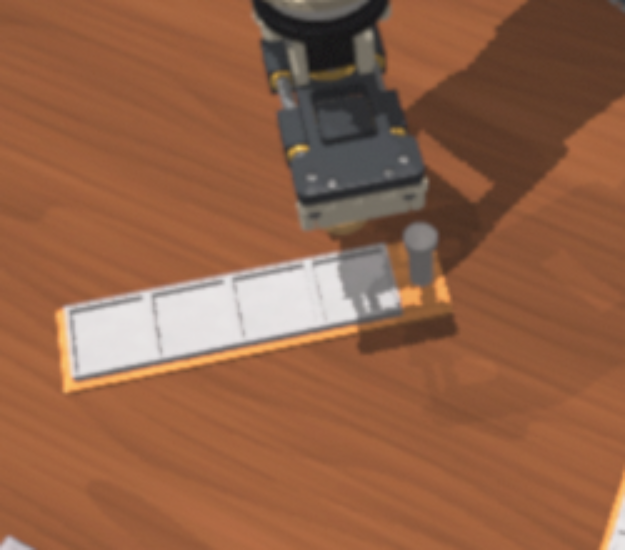

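The gripper and held holder hang over the seat next to the peg, aligned with the rack. Lowering it.

Request:
{"op": "drive_tool", "data": {"rows": [[-0.001, -0.002, 0.04, 0, 0, 0], [0, 0, 0.05, 0, 0, 0], [0, 0, 0.04, 0, 0, 0], [0, 0, 0.02, 0, 0, 0], [0, 0, 0.005, 0, 0, 0]]}}

```text
t: 5.45
tool_pos: [0.4815, -0.1032, 0.0293]
ee_rot: [[-0.651, 0.759, -0.003], [0.759, 0.651, 0.001], [0.003, -0.002, -1.0]]
force: [-0.3, 0.5, -2.4]
grip_width: 0.0275
```

Request:
{"op": "drive_tool", "data": {"rows": [[0, 0, 0, 0, 0, 0], [0, 0, 0.003, 0, 0, 0], [0, 0, 0, 0, 0, 0]]}}

```text
t: 5.7
tool_pos: [0.4831, -0.1043, 0.0304]
ee_rot: [[-0.65, 0.76, 0.001], [0.76, 0.65, -0.0], [-0.001, 0.001, -1.0]]
force: [-0.5, 1.3, -1.3]
grip_width: 0.0279
```

Request:
{"op": "drive_tool", "data": {"rows": [[0, 0, 0.002, 0, 0, 0], [0, 0, 0, 0, 0, 0], [0, 0, 0, 0, 0, 0]]}}

```text
t: 5.95
tool_pos: [0.4827, -0.1044, 0.0288]
ee_rot: [[-0.65, 0.76, 0.001], [0.76, 0.65, -0.0], [-0.001, 0.0, -1.0]]
force: [-0.3, 0.3, -2.1]
grip_width: 0.0278
```

Request:
{"op": "drive_tool", "data": {"rows": [[0, 0, 0.001, 0, 0, 0], [0, 0, 0, 0, 0, 0]]}}

```text
t: 6.12
tool_pos: [0.4827, -0.1045, 0.0283]
ee_rot: [[-0.65, 0.76, 0.001], [0.76, 0.65, -0.0], [-0.001, 0.0, -1.0]]
force: [-1.0, 0.3, 5.0]
grip_width: 0.0273
```

Request:
{"op": "drive_tool", "data": {"rows": [[0, 0, 0, 0, 0, 0], [0, 0, 0, 0, 0, 0], [0, 0, 0, 0, 0, 0], [0, 0, 0, 0, 0, 0], [0, 0, 0, 0, 0, 0]], "gripper": 0}}

```text
t: 6.53
tool_pos: [0.4825, -0.1044, 0.0278]
ee_rot: [[-0.65, 0.76, -0.0], [0.76, 0.65, 0.0], [0.0, -0.0, -1.0]]
force: [-0.2, -0.2, 1.2]
grip_width: 0.0563
```

Request:
{"op": "drive_tool", "data": {"rows": [[0, 0, 0, 0, 0, 0], [0, 0, 0, 0, 0, 0], [0, 0, 0, 0, 0, 0]]}}

```text
t: 6.78
tool_pos: [0.4825, -0.1043, 0.0278]
ee_rot: [[-0.65, 0.76, -0.0], [0.76, 0.65, 0.0], [0.0, -0.0, -1.0]]
force: [-0.1, 0.3, -0.4]
grip_width: 0.0764
```

Request:
{"op": "drive_tool", "data": {"rows": [[0, 0, -0.03, 0, 0, 0], [0, 0, -0.06, 0, 0, 0], [0, 0, -0.06, 0, 0, 0], [0, 0, -0.01, 0, 0, 0], [0, 0, 0, 0, 0, 0]]}}

```text
t: 7.2
tool_pos: [0.4837, -0.1047, 0.1259]
ee_rot: [[-0.65, 0.76, 0.004], [0.76, 0.65, -0.001], [-0.004, 0.002, -1.0]]
force: [-0.9, 0.6, 0.1]
grip_width: 0.0931
```

```bash
python3 - <<'E'
from h import *
s=sensors.observe();print(s["tool_pos"],s["force"],s["grip_width"])
a=(.4827,-.1044,.1245,40.6)
b=plan(.535,.173,.1245,96.5,a);plan(.483,-.1035,.124,40.6,(.593,.1728,.124,96.7))
b=(.535,.173,.124,96.5);plan(.522,-.149,.124,40.6,b)
E
```

```text
[ 0.48371204 -0.10474327  0.125912  ] [-0.92033472  0.57679751  0.11622977] 0.09305784376486458
[[0.033, 0.041, -0.0, 0, 0, -0.104], [0.028, 0.044, -0.0, 0, 0, -0.104], [0.023, 0.047, -0.0, 0, 0, -0.104], [0.018, 0.049, -0.0, 0, 0, -0.104], [0.013, 0.051, -0.0, 0, 0, -0.104]]
[[0.007, 0.051, -0.0, 0, 0, -0.104], [0.001, 0.053, -0.0, 0, 0, -0.104], [-0.004, 0.052, -0.0, 0, 0, -0.104], [-0.01, 0.051, -0.0, 0, 0, -0.104]]
[[0.026, -0.048, -0.0, 0, 0, 0.104], [0.021, -0.051, -0.0, 0, 0, 0.104], [0.015, -0.053, -0.0, 0, 0, 0.104], [0.009, -0.055, -0.0, 0, 0, 0.104], [0.004, -0.055, -0.0, 0, 0, 0.104]]
[[-0.003, -0.055, -0.0, 0, 0, 0.104], [-0.009, -0.054, -0.0, 0, 0, 0.104], [-0.014, -0.053, -0.0, 0, 0, 0.104], [-0.02, -0.051, -0.0, 0, 0, 0.104]]
[[0.009, -0.059, -0.0, 0, 0, 0.104], [0.003, -0.06, -0.0, 0, 0, 0.104], [-0.004, -0.059, -0.0, 0, 0, 0.104], [-0.01, -0.059, -0.0, 0, 0, 0.104], [-0.017, -0.057, -0.0, 0, 0, 0.104]]
[[-0.022, -0.056, -0.0, 0, 0, 0.104], [-0.029, -0.052, -0.0, 0, 0, 0.104], [-0.034, -0.049, -0.0, 0, 0, 0.104], [-0.039, -0.045, -0.0, 0, 0, 0.104]]
```

Request:
{"op": "drive_tool", "data": {"rows": [[0.033, 0.041, 0, 0, 0, -0.104], [0.028, 0.044, 0, 0, 0, -0.104], [0.023, 0.047, 0, 0, 0, -0.104], [0.018, 0.049, 0, 0, 0, -0.104], [0.013, 0.051, 0, 0, 0, -0.104]]}}

```text
t: 7.62
tool_pos: [0.5108, 0.0515, 0.1221]
ee_rot: [[-0.951, 0.309, -0.002], [0.309, 0.951, -0.0], [0.002, -0.001, -1.0]]
force: [0.4, 0.2, -0.7]
grip_width: 0.0931
```

Request:
{"op": "drive_tool", "data": {"rows": [[0.007, 0.051, 0, 0, 0, -0.104], [0.001, 0.053, 0, 0, 0, -0.104], [-0.004, 0.052, 0, 0, 0, -0.104], [-0.01, 0.051, 0, 0, 0, -0.104], [0, 0, 0, 0, 0, 0]]}}

```text
t: 8.03
tool_pos: [0.5343, 0.1772, 0.122]
ee_rot: [[-0.992, -0.126, -0.001], [-0.126, 0.992, 0.0], [0.001, 0.001, -1.0]]
force: [0.3, 0.8, -0.2]
grip_width: 0.093
```

Request:
{"op": "drive_tool", "data": {"rows": [[0, 0, 0, 0, 0, 0], [0, 0, 0, 0, 0, 0], [0, 0, 0, 0, 0, 0]]}}

```text
t: 8.28
tool_pos: [0.534, 0.1721, 0.123]
ee_rot: [[-0.993, -0.114, -0.001], [-0.114, 0.993, -0.0], [0.002, -0.0, -1.0]]
force: [-1.3, -0.4, -0.3]
grip_width: 0.0931
```

```bash
python3 - <<'E'
from h import *
s=sensors.observe();print(s["tool_pos"],s["force"],s["grip_width"])
plan(.535,.173,.1245,96.5)
p,d=grab_frame("scene");cv2.imwrite("pics/s2.png",p[:,:,::-1])
W=cloud("scene",d);m=(d>0)&(W[...,2]>.054)&(W[...,2]<.08)&(np.hypot(W[...,0]-.483,W[...,1]+.1035)<.03)
w=W[m];print(m.sum(),(w.min(0)+w.max(0))/2,np.ptp(w,axis=0))
E
```

```text
[0.53401054 0.17212655 0.12298486] [-1.34583829 -0.37114385 -0.33880919] 0.09312852315125297
[[-0.002, 0.001, -0.003, 0, 0, 0.001]]
189 [ 0.48600843 -0.10624131  0.0622108 ] [0.0263674  0.02790261 0.01632041]
```

View pics/s2.png

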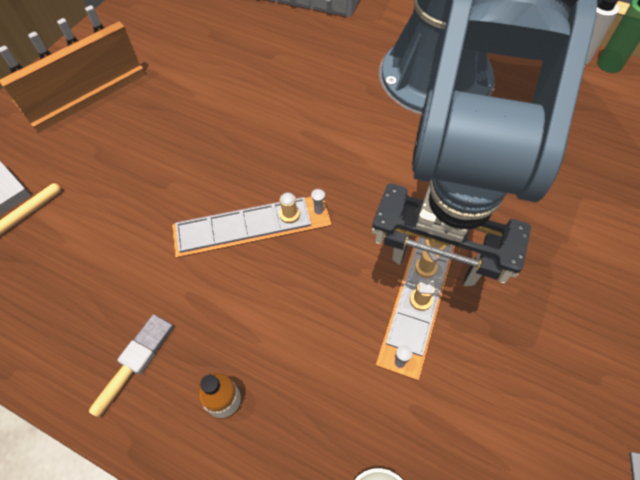

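The disc holder stands upright in the seat next to the peg at (289,207), about 4 mm off centre, which is inside the 12 mm tolerance. The gripper is over the square, so I go on with that.

Request:
{"op": "drive_tool", "data": {"rows": [[-0.002, 0.001, 0.04, 0, 0, 0], [0, 0, 0.05, 0, 0, 0], [0, 0, 0.045, 0, 0, 0], [0, 0, 0.022, 0, 0, 0], [0, 0, 0, 0, 0, 0]]}}

```text
t: 8.75
tool_pos: [0.5338, 0.1725, 0.0268]
ee_rot: [[-0.993, -0.114, -0.005], [-0.114, 0.993, -0.001], [0.005, -0.001, -1.0]]
force: [0.7, -0.3, -0.1]
grip_width: 0.0928
```

Request:
{"op": "drive_tool", "data": {"rows": [[0, 0, 0, 0, 0, 0], [0, 0, 0, 0, 0, 0], [0, 0, 0, 0, 0, 0], [0, 0, 0, 0, 0, 0], [0, 0, 0, 0, 0, 0]], "gripper": 1}}

```text
t: 9.17
tool_pos: [0.536, 0.1739, 0.0305]
ee_rot: [[-0.993, -0.116, 0.001], [-0.116, 0.993, 0.0], [-0.001, 0.0, -1.0]]
force: [0.3, -0.5, 0.1]
grip_width: 0.064
```

Request:
{"op": "drive_tool", "data": {"rows": [[0, 0, 0, 0, 0, 0], [0, 0, 0, 0, 0, 0], [0, 0, 0, 0, 0, 0], [0, 0, 0, 0, 0, 0], [0, 0, 0, 0, 0, 0]]}}

```text
t: 9.58
tool_pos: [0.5356, 0.1739, 0.0296]
ee_rot: [[-0.993, -0.116, -0.0], [-0.116, 0.993, -0.0], [0.0, -0.0, -1.0]]
force: [-0.4, -0.1, -0.6]
grip_width: 0.0308
```

Request:
{"op": "drive_tool", "data": {"rows": [[0, 0, 0, 0, 0, 0], [0, 0, 0, 0, 0, 0], [0, 0, 0, 0, 0, 0], [0, 0, 0, 0, 0, 0]]}}

```text
t: 9.92
tool_pos: [0.5356, 0.1738, 0.0296]
ee_rot: [[-0.993, -0.116, -0.0], [-0.116, 0.993, -0.0], [0.0, -0.0, -1.0]]
force: [-0.1, -0.1, 0.3]
grip_width: 0.0276
```

Request:
{"op": "drive_tool", "data": {"rows": [[0, 0, -0.015, 0, 0, 0], [0, 0, -0.04, 0, 0, 0], [0, 0, -0.05, 0, 0, 0], [0, 0, -0.04, 0, 0, 0], [0, 0, -0.015, 0, 0, 0]]}}

```text
t: 10.33
tool_pos: [0.5369, 0.1743, 0.1294]
ee_rot: [[-0.993, -0.116, 0.004], [-0.116, 0.993, 0.001], [-0.005, 0.001, -1.0]]
force: [-0.2, -0.1, -0.2]
grip_width: 0.0278
```

Request:
{"op": "drive_tool", "data": {"rows": [[0.009, -0.059, 0, 0, 0, 0.104], [0.003, -0.06, 0, 0, 0, 0.104], [-0.004, -0.059, 0, 0, 0, 0.104], [-0.01, -0.059, 0, 0, 0, 0.104], [-0.017, -0.057, 0, 0, 0, 0.104]]}}

```text
t: 10.75
tool_pos: [0.5283, -0.0064, 0.1253]
ee_rot: [[-0.908, 0.42, -0.001], [0.42, 0.908, 0.0], [0.001, -0.0, -1.0]]
force: [0.5, -0.6, -0.9]
grip_width: 0.0278
```

Request:
{"op": "drive_tool", "data": {"rows": [[-0.022, -0.056, 0, 0, 0, 0.104], [-0.029, -0.052, 0, 0, 0, 0.104], [-0.034, -0.049, 0, 0, 0, 0.104], [-0.039, -0.045, 0, 0, 0, 0.104], [0, 0, 0, 0, 0, 0]]}}

```text
t: 11.17
tool_pos: [0.5228, -0.1531, 0.1253]
ee_rot: [[-0.642, 0.767, 0.0], [0.767, 0.642, -0.001], [-0.001, -0.001, -1.0]]
force: [0.2, 0.7, -1.4]
grip_width: 0.0277
```

Request:
{"op": "drive_tool", "data": {"rows": [[0, 0, 0, 0, 0, 0], [0, 0, 0, 0, 0, 0], [0, 0, 0, 0, 0, 0], [0, 0, 0, 0, 0, 0], [0, 0, 0, 0, 0, 0]]}}

```text
t: 11.58
tool_pos: [0.5233, -0.1472, 0.1256]
ee_rot: [[-0.651, 0.759, -0.0], [0.759, 0.651, 0.0], [0.0, -0.0, -1.0]]
force: [0.6, 0.4, -1.9]
grip_width: 0.0275
```

```bash
python3 - <<'E'
from h import *
s=sensors.observe();print(s["tool_pos"],s["force"],s["grip_width"])
plan(.522,-.149,.0290,40.6,maxd=.2)
a=(.522,-.149,.125,40.6);b=(.475,.158,.124,96.5);print('back');plan(*b,a);print("to");plan(.561,-.1945,.124,40.6,b)
E
```

```text
[ 0.52329962 -0.14721951  0.12559865] [ 0.62796097  0.36778975 -1.92496419] 0.02745461015911625
[[-0.001, -0.004, 0.161, 0, 0, 0.0]]
back
[[0.049, 0.03, 0.0, 0, 0, -0.104], [0.045, 0.036, 0.0, 0, 0, -0.104], [0.041, 0.04, 0.001, 0, 0, -0.104], [0.037, 0.044, -0.0, 0, 0, -0.104], [0.031, 0.049, -0.0, 0, 0, -0.104]]
[[0.026, 0.051, 0.0, 0, 0, -0.104], [0.021, 0.054, 0.0, 0, 0, -0.104], [0.015, 0.055, 0.0, 0, 0, -0.104], [0.008, 0.057, 0.001, 0, 0, -0.104]]
to
[[-0.008, -0.06, -0.0, 0, 0, 0.093], [-0.013, -0.059, -0.0, 0, 0, 0.093], [-0.019, -0.057, -0.0, 0, 0, 0.093], [-0.025, -0.056, -0.0, 0, 0, 0.093], [-0.029, -0.052, -0.0, 0, 0, 0.093]]
[[-0.035, -0.05, -0.0, 0, 0, 0.093], [-0.04, -0.045, -0.0, 0, 0, 0.093], [-0.044, -0.042, -0.0, 0, 0, 0.093], [-0.047, -0.038, -0.0, 0, 0, 0.093], [-0.051, -0.032, -0.0, 0, 0, 0.093]]
```

Clear of the disc holder: the fingers work across the row. Lowering to about 0.030, then nudging to contact.

Request:
{"op": "drive_tool", "data": {"rows": [[-0.001, -0.004, 0.04, 0, 0, 0], [0, 0, 0.05, 0, 0, 0], [0, 0, 0.04, 0, 0, 0], [0, 0, 0.02, 0, 0, 0], [0, 0, 0.008, 0, 0, 0]]}}

```text
t: 12.0
tool_pos: [0.5209, -0.1494, 0.0294]
ee_rot: [[-0.65, 0.76, -0.003], [0.76, 0.65, 0.001], [0.003, -0.002, -1.0]]
force: [-18.1, 2.0, 46.0]
grip_width: 0.0278
```

Request:
{"op": "drive_tool", "data": {"rows": [[0, 0, 0, 0, 0, 0], [0, 0, 0.001, 0, 0, 0], [0, 0, 0, 0, 0, 0]]}}

```text
t: 12.25
tool_pos: [0.5225, -0.1502, 0.0311]
ee_rot: [[-0.65, 0.76, 0.001], [0.76, 0.65, -0.001], [-0.001, 0.001, -1.0]]
force: [-0.1, -0.5, -1.8]
grip_width: 0.0275
```

Request:
{"op": "drive_tool", "data": {"rows": [[0, 0, 0.001, 0, 0, 0], [0, 0, 0, 0, 0, 0], [0, 0, 0, 0, 0, 0]]}}

```text
t: 12.5
tool_pos: [0.522, -0.1502, 0.03]
ee_rot: [[-0.65, 0.76, 0.001], [0.76, 0.65, -0.0], [-0.0, 0.0, -1.0]]
force: [-0.1, -1.0, -0.8]
grip_width: 0.0277
```

Request:
{"op": "drive_tool", "data": {"rows": [[0, 0, 0.001, 0, 0, 0], [0, 0, 0, 0, 0, 0], [0, 0, 0, 0, 0, 0]]}}

```text
t: 12.75
tool_pos: [0.522, -0.1503, 0.0294]
ee_rot: [[-0.65, 0.76, 0.0], [0.76, 0.65, -0.0], [-0.0, 0.0, -1.0]]
force: [-1.8, 1.0, 6.1]
grip_width: 0.0273
```

Request:
{"op": "drive_tool", "data": {"rows": [[0, 0, 0, 0, 0, 0], [0, 0, 0, 0, 0, 0], [0, 0, 0, 0, 0, 0], [0, 0, 0, 0, 0, 0], [0, 0, 0, 0, 0, 0]], "gripper": 0}}

```text
t: 13.17
tool_pos: [0.5218, -0.1501, 0.0289]
ee_rot: [[-0.65, 0.76, -0.0], [0.76, 0.65, 0.0], [0.0, -0.0, -1.0]]
force: [-0.1, -0.2, 0.7]
grip_width: 0.0561
```

Request:
{"op": "drive_tool", "data": {"rows": [[0, 0, 0, 0, 0, 0], [0, 0, 0, 0, 0, 0], [0, 0, 0, 0, 0, 0]]}}

```text
t: 13.42
tool_pos: [0.5218, -0.1502, 0.029]
ee_rot: [[-0.65, 0.76, -0.0], [0.76, 0.65, 0.0], [0.0, -0.0, -1.0]]
force: [-0.5, 0.4, 0.3]
grip_width: 0.0765
```

Request:
{"op": "drive_tool", "data": {"rows": [[0, 0, -0.03, 0, 0, 0], [0, 0, -0.06, 0, 0, 0], [0, 0, -0.06, 0, 0, 0], [0, 0, -0.01, 0, 0, 0], [0, 0, 0, 0, 0, 0]]}}

```text
t: 13.83
tool_pos: [0.523, -0.1506, 0.1274]
ee_rot: [[-0.65, 0.76, 0.004], [0.76, 0.65, -0.002], [-0.004, 0.002, -1.0]]
force: [0.3, 0.3, -1.3]
grip_width: 0.0931
```

Request:
{"op": "drive_tool", "data": {"rows": [[0.049, 0.03, 0, 0, 0, -0.104], [0.045, 0.036, 0, 0, 0, -0.104], [0.041, 0.04, 0, 0, 0, -0.104], [0.037, 0.044, 0, 0, 0, -0.104], [0.031, 0.049, 0, 0, 0, -0.104]]}}

```text
t: 14.25
tool_pos: [0.4947, 0.022, 0.1236]
ee_rot: [[-0.951, 0.309, -0.002], [0.309, 0.951, 0.0], [0.002, -0.001, -1.0]]
force: [1.7, -0.2, 0.1]
grip_width: 0.093
```

Request:
{"op": "drive_tool", "data": {"rows": [[0.026, 0.051, 0, 0, 0, -0.104], [0.021, 0.054, 0, 0, 0, -0.104], [0.015, 0.055, 0, 0, 0, -0.104], [0.008, 0.057, 0, 0, 0, -0.104], [0, 0, 0, 0, 0, 0]]}}

```text
t: 14.67
tool_pos: [0.4729, 0.1609, 0.1236]
ee_rot: [[-0.992, -0.126, -0.002], [-0.126, 0.992, 0.0], [0.002, 0.001, -1.0]]
force: [0.1, -0.6, -0.2]
grip_width: 0.0929
```

Request:
{"op": "drive_tool", "data": {"rows": [[0, 0, 0, 0, 0, 0], [0, 0, 0, 0, 0, 0], [0, 0, 0, 0, 0, 0], [0, 0, 0, 0, 0, 0], [0, 0, 0, 0, 0, 0]]}}

```text
t: 15.08
tool_pos: [0.4748, 0.1559, 0.1249]
ee_rot: [[-0.993, -0.114, -0.0], [-0.114, 0.993, -0.0], [0.0, -0.0, -1.0]]
force: [-0.1, 0.8, -0.2]
grip_width: 0.0928
```

```bash
python3 - <<'E'
from h import *
s=sensors.observe();print(s["tool_pos"],s["force"],s["grip_width"])
plan(.475,.158,.029,96.5,maxd=.3)
p,d=grab_frame("scene");cv2.imwrite("pics/s3.png",p[:,:,::-1])
W=cloud("scene",d);m=((d>0)&(W[...,2]>.054)&(W[...,2]<.08)&(np.hypot(W[...,0]-.542,W[...,1]+.172)<.13)).astype(np.uint8)
k,l,st,ce=cv2.connectedComponentsWithStats(m)
for i in range(1,k):
    w=W[l==i];print(len(w),ce[i],(w.min(0)+w.max(0))/2,np.ptp(w,axis=0))
E
```

```text
[0.47475929 0.15586909 0.12486623] [-0.11167205  0.77720811 -0.162929  ] 0.09277653429058345
[[-0.001, 0.003, 0.16, 0, 0, 0.001]]
187 [287.71122995 200.09625668] [ 0.48476626 -0.10605134  0.0622753 ] [0.02707335 0.02788926 0.01571732]
213 [256.38497653 205.82159624] [ 0.52112422 -0.14833742  0.06236177] [0.02938686 0.02891202 0.01655294]
```

View pics/s3.png

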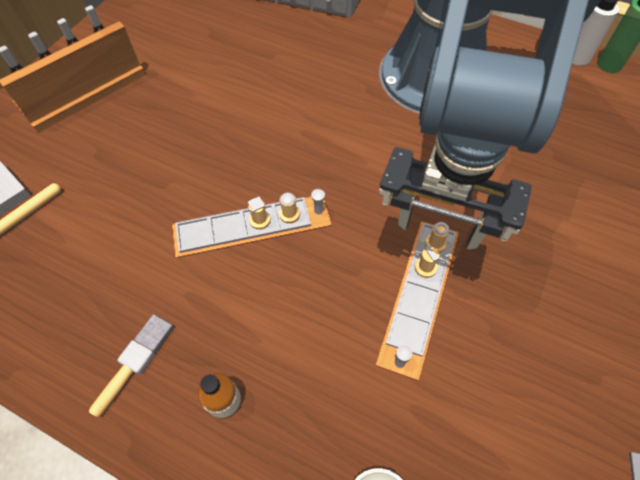

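Disc at (289,207) and square at (259,213) both stand in the right seats, measured within 4 mm of their seat centres. Bar next.

Request:
{"op": "drive_tool", "data": {"rows": [[-0.001, 0.003, 0.04, 0, 0, 0], [0, 0, 0.05, 0, 0, 0], [0, 0, 0.045, 0, 0, 0], [0, 0, 0.023, 0, 0, 0], [0, 0, 0.001, 0, 0, 0]]}}

```text
t: 15.55
tool_pos: [0.4735, 0.1578, 0.0271]
ee_rot: [[-0.993, -0.115, -0.004], [-0.115, 0.993, -0.001], [0.004, -0.001, -1.0]]
force: [0.0, 0.2, 0.7]
grip_width: 0.0927
```

Request:
{"op": "drive_tool", "data": {"rows": [[0, 0, 0, 0, 0, 0], [0, 0, 0, 0, 0, 0], [0, 0, 0, 0, 0, 0], [0, 0, 0, 0, 0, 0], [0, 0, 0, 0, 0, 0]], "gripper": 1}}

```text
t: 15.97
tool_pos: [0.4754, 0.1587, 0.0304]
ee_rot: [[-0.993, -0.116, 0.001], [-0.116, 0.993, 0.0], [-0.001, 0.0, -1.0]]
force: [0.1, 0.3, -0.0]
grip_width: 0.0643
```

Request:
{"op": "drive_tool", "data": {"rows": [[0, 0, 0, 0, 0, 0], [0, 0, 0, 0, 0, 0], [0, 0, 0, 0, 0, 0], [0, 0, 0, 0, 0, 0], [0, 0, 0, 0, 0, 0]]}}

```text
t: 16.38
tool_pos: [0.475, 0.1586, 0.0296]
ee_rot: [[-0.993, -0.116, -0.0], [-0.116, 0.993, -0.0], [0.0, -0.0, -1.0]]
force: [0.3, 0.2, 0.2]
grip_width: 0.0311
```

Request:
{"op": "drive_tool", "data": {"rows": [[0, 0, 0, 0, 0, 0], [0, 0, 0, 0, 0, 0], [0, 0, 0, 0, 0, 0], [0, 0, 0, 0, 0, 0]]}}

```text
t: 16.72
tool_pos: [0.475, 0.1586, 0.0296]
ee_rot: [[-0.993, -0.116, -0.0], [-0.116, 0.993, -0.0], [0.0, -0.0, -1.0]]
force: [0.1, -0.7, 0.1]
grip_width: 0.0277
```

Request:
{"op": "drive_tool", "data": {"rows": [[0, 0, -0.015, 0, 0, 0], [0, 0, -0.04, 0, 0, 0], [0, 0, -0.05, 0, 0, 0], [0, 0, -0.04, 0, 0, 0], [0, 0, -0.015, 0, 0, 0]]}}

```text
t: 17.13
tool_pos: [0.4762, 0.159, 0.1291]
ee_rot: [[-0.993, -0.116, 0.004], [-0.116, 0.993, 0.001], [-0.004, 0.001, -1.0]]
force: [0.5, 0.4, -0.5]
grip_width: 0.0276
```

Request:
{"op": "drive_tool", "data": {"rows": [[-0.008, -0.06, 0, 0, 0, 0.093], [-0.013, -0.059, 0, 0, 0, 0.093], [-0.019, -0.057, 0, 0, 0, 0.093], [-0.025, -0.056, 0, 0, 0, 0.093], [-0.029, -0.052, 0, 0, 0, 0.093]]}}

```text
t: 17.55
tool_pos: [0.5182, -0.019, 0.1253]
ee_rot: [[-0.93, 0.366, -0.001], [0.366, 0.93, 0.0], [0.001, -0.0, -1.0]]
force: [1.0, 1.2, -2.0]
grip_width: 0.0274
```

Request:
{"op": "drive_tool", "data": {"rows": [[-0.035, -0.05, 0, 0, 0, 0.093], [-0.04, -0.045, 0, 0, 0, 0.093], [-0.044, -0.042, 0, 0, 0, 0.093], [-0.047, -0.038, 0, 0, 0, 0.093], [-0.051, -0.032, 0, 0, 0, 0.093]]}}

```text
t: 17.97
tool_pos: [0.5619, -0.1952, 0.1251]
ee_rot: [[-0.651, 0.759, -0.001], [0.759, 0.651, 0.0], [0.001, -0.0, -1.0]]
force: [0.8, 0.4, -0.8]
grip_width: 0.0277
```

Request:
{"op": "drive_tool", "data": {"rows": [[0, 0, 0, 0, 0, 0], [0, 0, 0, 0, 0, 0], [0, 0, 0, 0, 0, 0], [0, 0, 0, 0, 0, 0], [0, 0, 0, 0, 0, 0]]}}

```text
t: 18.38
tool_pos: [0.5621, -0.1923, 0.1256]
ee_rot: [[-0.656, 0.755, -0.0], [0.755, 0.656, 0.0], [0.0, -0.0, -1.0]]
force: [-0.7, 0.4, -1.0]
grip_width: 0.0276
```

```bash
python3 - <<'E'
from h import *
s=sensors.observe();print(s["tool_pos"],s["force"],s["grip_width"])
plan(.561,-.1945,.0296,40.6,maxd=.2)
a=(.561,-.1945,.125,40.6);b=(.423,.156,.124,96.5);print('back');plan(*b,a);print("to");plan(.6,-.240,.124,40.6,b)
E
```

```text
[ 0.56207218 -0.19231174  0.12557755] [-0.71261805  0.35892947 -1.00818788] 0.027585655521947316
[[-0.002, -0.004, 0.16, 0, 0, 0.006]]
back
[[0.054, 0.019, 0.0, 0, 0, -0.085], [0.052, 0.023, 0.0, 0, 0, -0.085], [0.05, 0.028, 0.0, 0, 0, -0.085], [0.047, 0.032, 0.001, 0, 0, -0.085], [0.044, 0.036, -0.0, 0, 0, -0.085]]
[[0.041, 0.04, -0.0, 0, 0, -0.085], [0.037, 0.044, 0.0, 0, 0, -0.085], [0.033, 0.046, 0.0, 0, 0, -0.085], [0.028, 0.05, 0.0, 0, 0, -0.085], [0.025, 0.051, 0.001, 0, 0, -0.085]]
[[0.019, 0.054, -0.0, 0, 0, -0.085]]
to
[[-0.018, -0.057, -0.0, 0, 0, 0.078], [-0.023, -0.056, -0.0, 0, 0, 0.078], [-0.027, -0.054, -0.0, 0, 0, 0.078], [-0.032, -0.051, -0.0, 0, 0, 0.078], [-0.035, -0.049, -0.0, 0, 0, 0.078]]
[[-0.04, -0.045, -0.0, 0, 0, 0.078], [-0.043, -0.043, -0.0, 0, 0, 0.078], [-0.046, -0.038, -0.0, 0, 0, 0.078], [-0.049, -0.035, -0.0, 0, 0, 0.078], [-0.052, -0.03, -0.0, 0, 0, 0.078]]
[[-0.055, -0.027, -0.0, 0, 0, 0.078], [-0.056, -0.021, -0.0, 0, 0, 0.078]]
```

Total descent is 0.16. I stop at 0.152 with slower end rows, then nudge down.

Request:
{"op": "drive_tool", "data": {"rows": [[-0.002, -0.004, 0.045, 0, 0, 0.006], [0, 0, 0.05, 0, 0, 0], [0, 0, 0.04, 0, 0, 0], [0, 0, 0.015, 0, 0, 0], [0, 0, 0.003, 0, 0, 0]]}}

```text
t: 18.8
tool_pos: [0.5603, -0.1949, 0.0323]
ee_rot: [[-0.65, 0.76, -0.003], [0.76, 0.65, 0.001], [0.003, -0.001, -1.0]]
force: [-0.7, 0.1, -1.2]
grip_width: 0.0275
```

Request:
{"op": "drive_tool", "data": {"rows": [[0, 0, 0, 0, 0, 0], [0, 0, 0.002, 0, 0, 0], [0, 0, 0.001, 0, 0, 0], [0, 0, 0.001, 0, 0, 0], [0, 0, 0, 0, 0, 0]]}}

```text
t: 19.22
tool_pos: [0.5615, -0.1961, 0.0321]
ee_rot: [[-0.65, 0.76, 0.001], [0.76, 0.65, -0.0], [-0.001, 0.0, -1.0]]
force: [-0.7, -0.1, -0.4]
grip_width: 0.0275
```

Request:
{"op": "drive_tool", "data": {"rows": [[0, 0, 0.001, 0, 0, 0], [0, 0, 0, 0, 0, 0], [0, 0, 0, 0, 0, 0]]}}

```text
t: 19.47
tool_pos: [0.5612, -0.196, 0.0309]
ee_rot: [[-0.65, 0.76, 0.0], [0.76, 0.65, -0.0], [-0.0, 0.0, -1.0]]
force: [0.2, 0.0, -0.8]
grip_width: 0.0275
```

Request:
{"op": "drive_tool", "data": {"rows": [[0, 0, 0.001, 0, 0, 0], [0, 0, 0, 0, 0, 0], [0, 0, 0.001, 0, 0, 0], [0, 0, 0, 0, 0, 0], [0, 0, 0, 0, 0, 0]]}}

```text
t: 19.88
tool_pos: [0.5612, -0.196, 0.0297]
ee_rot: [[-0.65, 0.76, 0.0], [0.76, 0.65, -0.0], [-0.0, 0.0, -1.0]]
force: [0.1, -0.7, -0.7]
grip_width: 0.0272
```

Request:
{"op": "drive_tool", "data": {"rows": [[0, 0, 0.001, 0, 0, 0], [0, 0, 0, 0, 0, 0]]}}

```text
t: 20.05
tool_pos: [0.5612, -0.196, 0.0296]
ee_rot: [[-0.65, 0.76, 0.0], [0.76, 0.65, -0.0], [-0.0, -0.0, -1.0]]
force: [-2.9, 0.7, 7.2]
grip_width: 0.0275
```

Contact at 7 N. Releasing, then back to the ring.

Request:
{"op": "drive_tool", "data": {"rows": [[0, 0, 0, 0, 0, 0], [0, 0, 0, 0, 0, 0], [0, 0, 0, 0, 0, 0], [0, 0, 0, 0, 0, 0], [0, 0, 0, 0, 0, 0]], "gripper": 0}}

```text
t: 20.47
tool_pos: [0.5612, -0.196, 0.029]
ee_rot: [[-0.65, 0.76, -0.0], [0.76, 0.65, 0.0], [0.0, -0.0, -1.0]]
force: [-0.2, 0.9, -0.2]
grip_width: 0.0563
```

Request:
{"op": "drive_tool", "data": {"rows": [[0, 0, 0, 0, 0, 0], [0, 0, 0, 0, 0, 0], [0, 0, 0, 0, 0, 0]]}}

```text
t: 20.72
tool_pos: [0.5612, -0.1959, 0.029]
ee_rot: [[-0.65, 0.76, -0.0], [0.76, 0.65, 0.0], [0.0, 0.0, -1.0]]
force: [0.3, 0.5, -0.6]
grip_width: 0.0763
```

Request:
{"op": "drive_tool", "data": {"rows": [[0, 0, -0.03, 0, 0, 0], [0, 0, -0.06, 0, 0, 0], [0, 0, -0.06, 0, 0, 0], [0, 0, -0.01, 0, 0, 0], [0, 0, 0, 0, 0, 0]]}}

```text
t: 21.13
tool_pos: [0.5625, -0.1965, 0.1276]
ee_rot: [[-0.65, 0.76, 0.004], [0.76, 0.65, -0.002], [-0.004, 0.002, -1.0]]
force: [-0.2, -0.1, -0.9]
grip_width: 0.0929
```

Request:
{"op": "drive_tool", "data": {"rows": [[0.054, 0.019, 0, 0, 0, -0.085], [0.052, 0.023, 0, 0, 0, -0.085], [0.05, 0.028, 0, 0, 0, -0.085], [0.047, 0.032, 0, 0, 0, -0.085], [0.044, 0.036, 0, 0, 0, -0.085]]}}

```text
t: 21.55
tool_pos: [0.4969, -0.0354, 0.1235]
ee_rot: [[-0.915, 0.403, -0.002], [0.403, 0.915, 0.0], [0.002, -0.001, -1.0]]
force: [0.8, -0.3, 0.2]
grip_width: 0.0932
```

Request:
{"op": "drive_tool", "data": {"rows": [[0.041, 0.04, 0, 0, 0, -0.085], [0.037, 0.044, 0, 0, 0, -0.085], [0.033, 0.046, 0, 0, 0, -0.085], [0.028, 0.05, 0, 0, 0, -0.085], [0.025, 0.051, 0, 0, 0, -0.085]]}}

```text
t: 21.97
tool_pos: [0.434, 0.1237, 0.1238]
ee_rot: [[-1.0, -0.031, -0.002], [-0.031, 1.0, -0.0], [0.002, -0.0, -1.0]]
force: [0.3, -0.2, -0.6]
grip_width: 0.0932
```

Request:
{"op": "drive_tool", "data": {"rows": [[0.019, 0.054, 0, 0, 0, -0.085], [0, 0, 0, 0, 0, 0], [0, 0, 0, 0, 0, 0], [0, 0, 0, 0, 0, 0], [0, 0, 0, 0, 0, 0]]}}

```text
t: 22.38
tool_pos: [0.4234, 0.1537, 0.1245]
ee_rot: [[-0.994, -0.113, -0.001], [-0.113, 0.994, -0.0], [0.001, -0.0, -1.0]]
force: [0.6, -0.1, 0.6]
grip_width: 0.0932
```

```bash
python3 - <<'E'
from h import *
s=sensors.observe();print(s["tool_pos"],s["force"],s["grip_width"])
plan(.423,.156,.029,96.5,maxd=.3)
p,d=grab_frame("scene");cv2.imwrite("pics/s4.png",p[:,:,::-1])
W=cloud("scene",d);m=((d>0)&(W[...,2]>.054)&(W[...,2]<.08)&(np.hypot(W[...,0]-.542,W[...,1]+.172)<.13)).astype(np.uint8)
k,l,st,ce=cv2.connectedComponentsWithStats(m)
for i in range(1,k):
    w=W[l==i];print(len(w),ce[i],(w.min(0)+w.max(0))/2,np.ptp(w,axis=0))
E
```

```text
[0.4234159  0.15369747 0.12448044] [ 0.60443483 -0.08184679  0.56601205] 0.0931532232593029
[[0.0, 0.004, 0.159, 0, 0, 0.0]]
190 [287.7        200.12631579] [ 0.48602477 -0.10623068  0.06190335] [0.02505061 0.02860274 0.01556112]
211 [256.38388626 205.72511848] [ 0.52088004 -0.14801265  0.06189977] [0.02993753 0.02920324 0.01532548]
204 [222.33333333 212.87745098] [ 0.56074924 -0.19393336  0.06253293] [0.02803789 0.02772165 0.01605892]
```

View pics/s4.png

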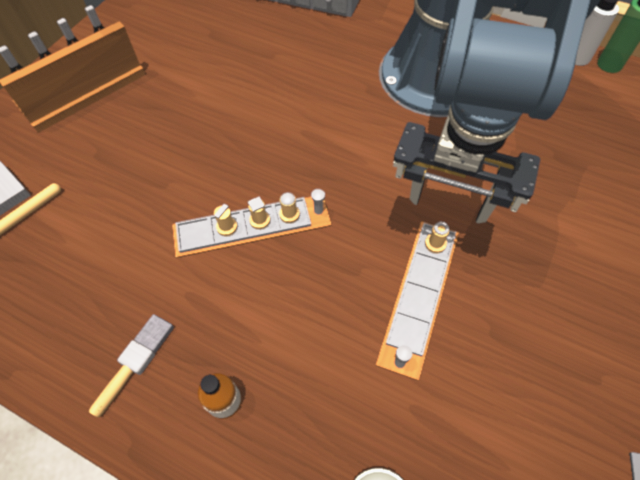

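Disc (289,207), square (259,213) and bar (225,221) stand upright in seats 1 to 3. Only the ring at (437,238) is left.

Request:
{"op": "drive_tool", "data": {"rows": [[0, 0.004, 0.04, 0, 0, 0], [0, 0, 0.05, 0, 0, 0], [0, 0, 0.045, 0, 0, 0], [0, 0, 0.023, 0, 0, 0], [0, 0, 0.001, 0, 0, 0]]}}

```text
t: 22.85
tool_pos: [0.4218, 0.1557, 0.0271]
ee_rot: [[-0.994, -0.113, -0.004], [-0.113, 0.994, -0.001], [0.005, -0.001, -1.0]]
force: [-0.1, -0.0, 0.9]
grip_width: 0.0928
```

Request:
{"op": "drive_tool", "data": {"rows": [[0, 0, 0, 0, 0, 0], [0, 0, 0, 0, 0, 0], [0, 0, 0, 0, 0, 0], [0, 0, 0, 0, 0, 0], [0, 0, 0, 0, 0, 0]], "gripper": 1}}

```text
t: 23.27
tool_pos: [0.4235, 0.157, 0.0304]
ee_rot: [[-0.993, -0.115, 0.001], [-0.115, 0.993, 0.0], [-0.001, 0.0, -1.0]]
force: [0.3, 0.4, 0.1]
grip_width: 0.0643
```

Request:
{"op": "drive_tool", "data": {"rows": [[0, 0, 0, 0, 0, 0], [0, 0, 0, 0, 0, 0], [0, 0, 0, 0, 0, 0], [0, 0, 0, 0, 0, 0], [0, 0, 0, 0, 0, 0]]}}

```text
t: 23.68
tool_pos: [0.423, 0.157, 0.0296]
ee_rot: [[-0.993, -0.115, -0.0], [-0.115, 0.993, -0.0], [0.0, -0.0, -1.0]]
force: [0.3, 0.8, -0.3]
grip_width: 0.0306
```

Request:
{"op": "drive_tool", "data": {"rows": [[0, 0, 0, 0, 0, 0], [0, 0, 0, 0, 0, 0], [0, 0, 0, 0, 0, 0], [0, 0, 0, 0, 0, 0]]}}

```text
t: 24.02
tool_pos: [0.423, 0.1569, 0.0296]
ee_rot: [[-0.993, -0.115, -0.0], [-0.115, 0.993, -0.0], [0.0, -0.0, -1.0]]
force: [0.3, -0.5, -0.5]
grip_width: 0.0278
```

Request:
{"op": "drive_tool", "data": {"rows": [[0, 0, -0.015, 0, 0, 0], [0, 0, -0.04, 0, 0, 0], [0, 0, -0.05, 0, 0, 0], [0, 0, -0.04, 0, 0, 0], [0, 0, -0.015, 0, 0, 0]]}}

```text
t: 24.43
tool_pos: [0.4242, 0.1573, 0.1289]
ee_rot: [[-0.993, -0.115, 0.004], [-0.115, 0.993, 0.001], [-0.004, 0.001, -1.0]]
force: [0.1, -0.1, -1.3]
grip_width: 0.0274
```

Request:
{"op": "drive_tool", "data": {"rows": [[-0.018, -0.057, 0, 0, 0, 0.078], [-0.023, -0.056, 0, 0, 0, 0.078], [-0.027, -0.054, 0, 0, 0, 0.078], [-0.032, -0.051, 0, 0, 0, 0.078], [-0.035, -0.049, 0, 0, 0, 0.078]]}}

```text
t: 24.85
tool_pos: [0.4968, -0.0097, 0.1253]
ee_rot: [[-0.956, 0.293, -0.001], [0.293, 0.956, 0.0], [0.001, -0.0, -1.0]]
force: [0.3, 1.1, -1.4]
grip_width: 0.0275
```

Request:
{"op": "drive_tool", "data": {"rows": [[-0.04, -0.045, 0, 0, 0, 0.078], [-0.043, -0.043, 0, 0, 0, 0.078], [-0.046, -0.038, 0, 0, 0, 0.078], [-0.049, -0.035, 0, 0, 0, 0.078], [-0.052, -0.03, 0, 0, 0, 0.078]]}}

```text
t: 25.27
tool_pos: [0.5706, -0.1745, 0.125]
ee_rot: [[-0.761, 0.649, -0.001], [0.649, 0.761, 0.0], [0.001, -0.0, -1.0]]
force: [-0.1, 1.0, 0.1]
grip_width: 0.0276
```

Request:
{"op": "drive_tool", "data": {"rows": [[-0.055, -0.027, 0, 0, 0, 0.078], [-0.056, -0.021, 0, 0, 0, 0.078], [0, 0, 0, 0, 0, 0], [0, 0, 0, 0, 0, 0], [0, 0, 0, 0, 0, 0]]}}

```text
t: 25.68
tool_pos: [0.5996, -0.2384, 0.1248]
ee_rot: [[-0.649, 0.761, -0.002], [0.761, 0.649, 0.001], [0.002, -0.001, -1.0]]
force: [-0.7, 1.0, -0.8]
grip_width: 0.0275
```

Request:
{"op": "drive_tool", "data": {"rows": [[0, 0, 0, 0, 0, 0], [0, 0, 0, 0, 0, 0]]}}

```text
t: 25.85
tool_pos: [0.6, -0.2379, 0.1256]
ee_rot: [[-0.65, 0.76, -0.0], [0.76, 0.65, 0.0], [0.0, -0.0, -1.0]]
force: [-0.3, 0.3, -1.0]
grip_width: 0.0275
```

```bash
python3 - <<'E'
from h import *
s=sensors.observe();print(s["tool_pos"],s["force"],s["grip_width"])
plan(.6,-.24,.0296,40.6,maxd=.2)
E
```

```text
[ 0.60001641 -0.23792874  0.12563332] [-0.31757235  0.33361819 -0.95067913] 0.027485065508573422
[[-0.003, -0.002, 0.16, 0, 0, -0.001]]
```

Request:
{"op": "drive_tool", "data": {"rows": [[-0.003, -0.002, 0.045, 0, 0, 0], [0, 0, 0.05, 0, 0, 0], [0, 0, 0.04, 0, 0, 0], [0, 0, 0.015, 0, 0, 0], [0, 0, 0.003, 0, 0, 0]]}}

```text
t: 26.27
tool_pos: [0.5996, -0.2401, 0.0322]
ee_rot: [[-0.65, 0.76, -0.003], [0.76, 0.65, 0.001], [0.003, -0.001, -1.0]]
force: [-0.4, -0.2, -1.2]
grip_width: 0.0273
```

Request:
{"op": "drive_tool", "data": {"rows": [[0, 0, 0, 0, 0, 0], [0, 0, 0.002, 0, 0, 0], [0, 0, 0.002, 0, 0, 0], [0, 0, 0.001, 0, 0, 0], [0, 0, 0, 0, 0, 0]]}}

```text
t: 26.68
tool_pos: [0.6008, -0.2413, 0.0315]
ee_rot: [[-0.649, 0.761, 0.001], [0.761, 0.649, -0.0], [-0.001, 0.0, -1.0]]
force: [-0.4, -0.1, -0.1]
grip_width: 0.0278
```

Request:
{"op": "drive_tool", "data": {"rows": [[0, 0, 0.001, 0, 0, 0], [0, 0, 0, 0, 0, 0], [0, 0, 0, 0, 0, 0], [0, 0, 0, 0, 0, 0]]}}

```text
t: 27.02
tool_pos: [0.6005, -0.2412, 0.0303]
ee_rot: [[-0.649, 0.761, 0.0], [0.761, 0.649, -0.0], [-0.0, 0.0, -1.0]]
force: [0.9, -1.0, -2.3]
grip_width: 0.0272
```

Request:
{"op": "drive_tool", "data": {"rows": [[0, 0, 0.001, 0, 0, 0], [0, 0, 0, 0, 0, 0], [0, 0, 0, 0, 0, 0]]}}

```text
t: 27.27
tool_pos: [0.6006, -0.2412, 0.0297]
ee_rot: [[-0.649, 0.761, 0.0], [0.761, 0.649, -0.0], [-0.0, 0.0, -1.0]]
force: [0.3, 0.2, -0.6]
grip_width: 0.027
```

Request:
{"op": "drive_tool", "data": {"rows": [[0, 0, 0.001, 0, 0, 0], [0, 0, 0, 0, 0, 0]]}}

```text
t: 27.43
tool_pos: [0.6006, -0.2413, 0.0296]
ee_rot: [[-0.649, 0.761, 0.0], [0.761, 0.649, -0.0], [-0.0, 0.0, -1.0]]
force: [-2.7, 0.4, 6.3]
grip_width: 0.0273
```

Request:
{"op": "drive_tool", "data": {"rows": [[0, 0, 0, 0, 0, 0], [0, 0, 0, 0, 0, 0], [0, 0, 0, 0, 0, 0], [0, 0, 0, 0, 0, 0], [0, 0, 0, 0, 0, 0]], "gripper": 0}}

```text
t: 27.85
tool_pos: [0.6005, -0.2411, 0.0289]
ee_rot: [[-0.649, 0.761, -0.0], [0.761, 0.649, 0.0], [0.0, -0.0, -1.0]]
force: [0.9, -0.4, 0.7]
grip_width: 0.0562
```

Request:
{"op": "drive_tool", "data": {"rows": [[0, 0, 0, 0, 0, 0], [0, 0, 0, 0, 0, 0], [0, 0, 0, 0, 0, 0]]}}

```text
t: 28.1
tool_pos: [0.6005, -0.2412, 0.029]
ee_rot: [[-0.649, 0.761, -0.0], [0.761, 0.649, -0.0], [0.0, -0.0, -1.0]]
force: [0.3, 0.0, 0.3]
grip_width: 0.076
```

Request:
{"op": "drive_tool", "data": {"rows": [[0, 0, -0.03, 0, 0, 0], [0, 0, -0.06, 0, 0, 0], [0, 0, -0.06, 0, 0, 0], [0, 0, -0.05, 0, 0, 0], [0, 0, -0.02, 0, 0, 0]]}}

```text
t: 28.52
tool_pos: [0.602, -0.2418, 0.1658]
ee_rot: [[-0.649, 0.761, 0.005], [0.761, 0.649, -0.003], [-0.005, 0.002, -1.0]]
force: [0.2, -0.6, 0.1]
grip_width: 0.0931
```

Request:
{"op": "drive_tool", "data": {"rows": [[0.06, 0.02, 0, 0, 0, 0], [0.06, 0.02, 0, 0, 0, 0], [0.06, 0.02, 0, 0, 0, 0], [0.06, 0.02, 0, 0, 0, 0], [0.06, 0.02, 0, 0, 0, 0]]}}

```text
t: 28.93
tool_pos: [0.5281, -0.0638, 0.1604]
ee_rot: [[-0.649, 0.761, -0.001], [0.761, 0.649, 0.0], [0.001, -0.0, -1.0]]
force: [1.0, 1.3, -0.2]
grip_width: 0.0928
```

Request:
{"op": "drive_tool", "data": {"rows": [[0.05, 0.03, 0, 0, 0, 0], [0.05, 0.03, 0, 0, 0, 0], [0.05, 0.03, 0, 0, 0, 0], [0, 0, 0, 0, 0, 0], [0, 0, 0, 0, 0, 0]]}}

```text
t: 29.35
tool_pos: [0.5116, 0.0395, 0.1606]
ee_rot: [[-0.651, 0.759, -0.001], [0.759, 0.651, -0.0], [0.0, -0.001, -1.0]]
force: [0.2, 0.2, 0.3]
grip_width: 0.093
```

```bash
python3 - <<'E'
from h import *
s=sensors.observe();print(s["tool_pos"],s["force"],s["grip_width"])
o=np.array([.5417,-.1718]);t=np.radians(130.6);Y=np.array([np.cos(t),np.sin(t)]);X=np.array([Y[1],-Y[0]])
for n in("scene","top"):
    p,d=grab_frame(n);cv2.imwrite(f"pics/{n}5.png",p[:,:,::-1])
    W=cloud(n,d);m=((d>0)&(W[...,2]>.054)&(W[...,2]<.08)&(np.hypot(W[...,0]-.542,W[...,1]+.172)<.125)).astype(np.uint8)
    k,l,st,ce=cv2.connectedComponentsWithStats(m)
    for i in range(1,k):
        w=W[l==i];c=(w.min(0)+w.max(0))/2;print(n,len(w),"rack x,y mm",np.round([(c[:2]-o)@X*1e3,(c[:2]-o)@Y*1e3],1),"top",w[:,2].max())
E
```

```text
[0.51161879 0.03947828 0.16060491] [0.19477707 0.17407819 0.29325497] 0.09297492161090312
scene 190 rack x,y mm [ 0.4 86. ] top 0.07029501159792051
scene 210 rack x,y mm [-0.5 31.5] top 0.06996218492213657
scene 206 rack x,y mm [ -0.3 -29.9] top 0.06949777965967052
scene 214 rack x,y mm [  1.2 -88.4] top 0.06892648379739519
top 297 rack x,y mm [  0.3 -87.2] top 0.06972854344568802
top 309 rack x,y mm [ -0.7 -29.5] top 0.07022246275192601
top 310 rack x,y mm [-0.4 31.9] top 0.0705251953304672
top 301 rack x,y mm [-0.4 87. ] top 0.07114244077209964
```

View pics/scene5.png

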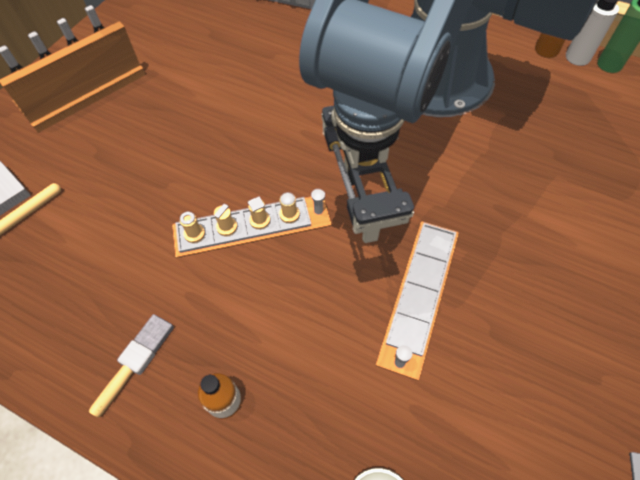

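All four stand upright, in the order disc (289,207), square (259,213), bar (225,221) and ring (191,228), and both cameras agree. The gripper is clear and the bottle and brush have not moved.

```bash
python3 -c "
from bench import *
job_done();print('ok')"
```

```text
the job is handed in; nothing more can be done
ok
```

All four holders now stand upright on the rack that was empty, in the same order from its steel peg: disc, square, bar, ring. I handed the job in at about 29 s on the robot's clock, with no drops or tips seen; `job_done()` gives no verdict.

- **Position:** in the last check, both fixed cameras put every holder within about 1.2 mm across the row and 4 mm along it (the limit is 12 mm). The largest offset is the disc, 3 to 4 mm from its seat centre. The two cameras agree to about 1.2 mm.
- **Height:** the tops measured 69 to 71 mm, against 67 to 68 mm expected. I put that down to camera error, since each holder was lowered until it touched the floor.
- **Surroundings:** the bottle and brush look unmoved in the last picture. The bowl is mostly out of that view and I did not look at it separately, but the arm never went near it. The gripper was empty and clear of everything.
- **Force spike:** setting the square down gave a brief 46 N wrist reading, because the arm overshot on the way down. The wrist limit is 120 N. The 40 N limit is for the arm or gripper body pressing on something, and here the contact was through the held holder. I lowered the last two more gently, with contact at about 7 N.

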